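Index the decorating wheel four clicks and throw its brake lever

TASK

The mended bowl stands on a click-stop decorating wheel. With a fingertip against the upright tab near the wheel's rim, push the wheel round exactly four clicks clockwise (seen from above), never going on past the fourth, so that it rests in the fourth stop with the bowl riding along; then push the brake lever beside the wheel right over to its other side, away from the robot. Only push: do not pinch the tab, do not touch or lift the bowl, leave everything else where it stands, and finish clear of it all.

Things in the scene. Friction and masses are not known exactly. Their poses are not given: they have to be found in the camera images.
- wheel (a joint): turn of the wheel's head in rad: 0 at the start, grows clockwise seen from above. It rests in click stops every 0.5236 rad (30 degrees, 12 to a turn, one black mark on the head per stop); four clicks = 2.094. Between stops it resists with up to about 3 N at the tab; past half way it snaps on by itself into the next stop.
- hub (a point): centre of the upper face of the wheel's head, a flat aluminium disc 200 mm across; on the upright turning axis, 70 mm above the table; turns with the wheel (z up)
- tab (a point): centre of the upright finger tab on the head, 84 mm from the axis. A dark steel plate 28 mm long radially, 12 mm thick in the turning direction, standing 30 mm up from the head (70 to 100 mm above the table); this point is 15 mm above the head. It starts 60 degrees anticlockwise from the stand's x axis.
- tab_rear: rear half of the tab's thickness (6 mm), whose outer face is pushed to turn the wheel clockwise; origin at the foot of the tab's middle, on the head, x pointing outward, y to the rear (anticlockwise)
- tab_front: front half of the tab's thickness (6 mm), on the clockwise side; origin and axes as tab_rear. Touching both halves at once counts as pinching.
- stand: the fixed dark cast stand of the wheel; foot 176 mm across; origin on the table under the turning axis, z up, x pointing away from the robot give or take 0.4 rad. A thin fixed pointer, 72 mm high, stands 112 mm from the axis, 165 degrees anticlockwise from x
- lever_base: block of the brake lever, 70 x 50 x 25 mm, fixed beside the wheel, 162 mm from the axis on the robot's right; origin at the centre of its underside on the table, axes parallel to the stand's. The lever turns about a level axis along y, 22 mm above the origin, and is a 10 mm steel rod with a 26 mm black ball centred 85 mm from that axis.
- lever (a joint): brake lever angle in rad: 0 = leaning 0.5 rad toward -x of lever_base (toward the robot), 1.0 = leaning 0.5 rad toward +x (its other side, against its stop). It starts between 0 and 0.2, takes about 1 N at the ball and stays where it is left.
- lever_tip (a point): centre of the lever's ball, about 97 mm above the table at either end, 107 mm when upright
- bowl: mended blue bowl with gold seams, standing loose in the middle of the head: 96 mm across the rim, 48 mm across the foot, 44 mm high (top 114 mm above the table); origin at the centre of its underside
- cup: bystander: white ceramic cup, 68 mm across, 70 mm high; to be left alone
- jar: bystander: amber glass jar with wooden lid, 56 mm across, 65 mm high; to be left alone
- brush: bystander: paint brush 170 mm long, lying flat; to be left alone
- tape: bystander: roll of paper tape lying flat, 84 mm across, 24 mm high; to be left alone
- spatula: bystander: spatula 190 mm long, lying flat; to be left alone
- glue: bystander: white glue bottle, 36 mm across, 90 mm high; to be left alone
- dish: bystander: flat terracotta dish, 100 mm across, 18 mm high; to be left alone

How it is judged:
On the way, in this order (a step that is already met when the one before it is completed fails the run):
1. the wheel rests in the fourth click stop clockwise from its start (value of joint wheel between 1.974 and 2.214 rad and velocity of joint wheel between -0.05 and 0.05 rad/s and value of joint lever below 0.5 rad), for 0.2 s.
2. the brake lever is pushed right over to its far side (value of joint wheel between 1.974 and 2.214 rad and value of joint lever above 0.85 rad), for 0.2 s.
At the end, for the whole second after the job is handed in: The wheel is at rest in the fourth stop (within 0.12 rad of four clicks, 2.094 rad), the lever is over (above 0.85 rad), and the bowl stands upright on the head within 12 mm of its centre, having turned with it (within 0.2 rad) (all of step 2 and velocity of joint wheel between -0.05 and 0.05 rad/s and horizontal distance between bowl and hub below 0.012 m and z of bowl in the frame of hub below 0.004 m and angle between bowl's own z axis and vertical below 0.08 rad and angle between the x axis of bowl and the x axis of hub, either way round below 0.2 rad and linear speed of bowl below 0.02 m/s); the robot touches nothing.
It fails at once if the wheel goes more than half a click past the fourth stop (value of joint wheel above 2.356 rad).
It fails at once if the tab is pinched (both faces touched at once) (contact force between the fingers and tab_rear above 0.5 N and contact force between the fingers and tab_front above 0.5 N).
It fails at once if the bowl is lifted off the wheel (z of bowl in the frame of hub above 0.01 m).
It fails at once if the robot touches the bowl (contact force between any of the fingers, the arm and bowl above 1 N).
It fails at once if a bystander is moved by more than 20 mm (distance of any of cup, jar, brush, tape, spatula, glue, dish from where it was at the start of the episode above 0.02 m).
It also fails if it takes over 58 s, if anything falls off the work surface, if the arm or the gripper's body presses on something with over 40 N, if the wrist force passes 120 N, or if a joint passes its speed limit or range.

ROBOT

A 6-joint arm with a two-finger parallel gripper is mounted at the origin on the work surface. World frame = base frame: x ahead of the robot, y to its left, z up, the work surface at z = 0. Lengths are in m, angles in rad, forces in N, time in s.
With the tool pointing down it reaches from about 0.35 to 0.725 m from the base axis. Payload 6 kg.
Tool frame: the origin (TCP) lies on the centre line of the jaws, within the pads' length; the fingertips stand 8 mm ahead of it and the grasp point (between the pads) lies 11 mm behind it; z points along the fingers, y is the line along which they close (so a half turn about z gives the same grasp; the last joint's range is limited). The gripper opens to 85 mm and grips with 20 to 120 N. Pads are 22 mm wide; open, the fingers measure 114 mm over their backs; the gripper's body (76 mm by 85 mm) begins 54 mm behind the grasp point. The pads swing forward as they close: fully open they stand 13 mm farther back than shut.
Start: joints at [-0.767, 0.04, 0.085, 0, -1.615, -0.334], TCP at [0.272, -0.535, 0.239] pointing down, gripper open.
Joint ranges: [-2.56, 2.56], [-1.29, 2.01], [-1.08, 1.49], [-3.29, 1.98], [-2.81, -0.18], [-2.99, 2.99]. Speed limits (rad/s): [2.57, 2.57, 3.01, 3.14, 3.14, 3.14].

INTERFACE

Orientations are given as a unit quaternion [w, x, y, z].
In Python, from bench import get_obs, read_camera, arm, nets gives the robot as it stands.
- The arm moves only by the shell command python3 -m pendant 'ROWS' [FORCE]. ROWS is JSON, a list of rows, each a list of 3 entries, a list of its own where there are three numbers: the turn, a rotation vector about the tool's x, y, z scaled (see below), then the shift along the tool's x, y, z scaled (see below), then the opening, from 0 (shut) to 1 (fully open). In form: [[[ax, ay, az], [tx, ty, tz], claw], ...]. A call has 1 to 5 rows; each row is the pose to reach, as a shift and turn from the pose commanded when the call began, along the tool's axes at that moment; what a row does not reach only later rows make up. The controller multiplies each number of a shift by 0.3 m and each number of a turn by 30 degrees. A row lasts 1/10 s, in which the tool goes at most 50 mm and 8.59 degrees, less where a joint would pass 70% of its speed; a pose out of reach is approached as far as the arm can. A call with a number of a shift or a turn outside -1 to 1 is refused whole. A call with a gripper value outside its range is refused whole. The fingers move at their own pace and stop on an object; FORCE is the grip in N (left out, the last holds). Time passes only in rows, so rows that repeat a pose let the fingers close. It gives the time, the measured TCP pose, the force, the opening and the grip force at its end, in the units of the state.
- get_obs(): the state, without advancing time (a new reading comes with each control period).
- read_camera(name): name is "scene" or "side" or "wrist"; returns a dict with "frame" (384x512x3 uint8, blue, green, red), "depth" (384x512 float32, m along the optical axis (not along the pixel's ray), 0 where there is no reading), "intrinsics" (3x3 intrinsics, pixels), "k1" (the pictures are not rectified: a ray, as slopes to the right and down, at radius r is drawn at 1 + k1 r^2 times it, then the intrinsics apply), "R" (3x3) and "t" (3): a world point X has camera coordinates R X + t. Camera axes: x right, y down, z forward; pixel columns grow to the right and rows downward; lengths in m; the calibration is good to about 2 mm. A picture is of the moment at which its call begins.
- arm.finish_job(): hands the job in; it is judged then, once.
Trained networks look in a picture, given as the dict that the camera call returned (one of the last four; its "shot" number tells which), for a name from the list of things; names that differ only in an ending like _2 or _b are one class to them, and where a whole thing is asked for, a point or a joint stands for the part that bears it (a point fixed in the world has none). Each returns a list of dicts, best first, with "confidence" (0 to 1); they miss things now and then, are a little off and sometimes report something else, mostly with a low value. They report only what shows in the picture. A call takes as long as a camera call.
- nets.silhouettes(picture, query): "mask" (384x512 bool, what is visible of it).
- nets.mark_of(picture, query): "point" ([x, y, z] in m, in world coordinates, good to about 4 mm: a listed point, or the origin of a listed thing).
The state is a dict: "time_s": time; "joint_pos": joint angles; "qd": joint speeds; "effort": joint torques, N m; "ee_pos": TCP position; "tcp_rot": TCP orientation; "ft_force": force on the tool from outside, world axes, zero at the start; "torque": the same for the moment, N m; "gripper_width": finger opening in m; "grip_force": force on a finger pad.
Only numpy, scipy, OpenCV 4.12 (cv2) and the standard library are available. Lean on these libraries where they do the work, as an engineer would, in place of code of your own. Each camera call takes 0.05 s, during which the arm holds its last target. There are 200 camera calls.

## Working session

There is one attempt and no reset: what is moved stays moved. The work goes in short steps, Python scripts to look and compute and a shell command to move; the robot and the scene stay as the last step left them, time stands still between calls to the robot, and variables do not carry over. Pictures are saved under pics/ and viewed, at most 10 in all, crops included, and the job is handed in when it is done.

```bash
mkdir -p pics; ls
python3 - <<'E'
from bench import get_obs, read_camera, arm, nets
import cv2, numpy as np
o=get_obs(); print({k:np.round(v,3).tolist() for k,v in o.items()})
for n in ["scene","side"]:
    p=read_camera(n); cv2.imwrite(f"pics/{n}0.png",p["frame"])
    for q in ["hub","tab","stand","lever_base","lever_tip","bowl","cup","jar","glue","dish","tape","brush","spatula"]:
        r=nets.mark_of(p,q)
        print(n,q,[(np.round(d["point"],3).tolist(),round(d["confidence"],2)) for d in r[:2]])
E
```

```text
pics
{'time_s': 0.0, 'joint_pos': [-0.767, 0.041, 0.084, -0.0, -1.616, -0.334], 'qd': [-0.001, -0.0, 0.001, -0.003, 0.003, 0.002], 'effort': [0.003, -36.82, 34.741, 6.932, -0.005, -0.0], 'ee_pos': [0.272, -0.535, 0.238], 'tcp_rot': [-0.0, -0.233, 0.973, 0.001], 'ft_force': [0.52, -0.77, -0.103], 'torque': [-0.013, 0.012, -0.02], 'grip_force': 0.0, 'gripper_width': 0.085}
scene hub [([0.526, -0.012, 0.066], 0.9)]
scene tab [([0.586, 0.046, 0.086], 0.79)]
scene stand [([0.525, -0.016, 0.002], 0.61)]
scene lever_base [([0.427, -0.148, 0.0], 0.95), ([0.584, 0.045, 0.066], 0.71)]
scene lever_tip [([0.631, 0.412, -0.0], 0.58), ([0.392, -0.128, 0.098], 0.49)]
scene bowl [([0.529, -0.017, 0.07], 0.81), ([0.39, 0.365, -0.002], 0.23)]
scene cup []
scene jar [([0.602, 0.163, 0.005], 0.87)]
scene glue [([0.694, -0.09, 0.001], 0.77)]
scene dish [([0.631, 0.411, 0.001], 0.55), ([0.603, 0.163, 0.003], 0.49)]
scene tape [([0.662, -0.396, 0.002], 0.59)]
scene brush [([0.388, 0.363, -0.001], 0.69), ([0.63, 0.411, -0.001], 0.52)]
scene spatula [([0.429, -0.431, 0.004], 0.56), ([0.63, 0.412, 0.001], 0.18)]
side hub [([0.525, -0.015, -0.002], 0.72), ([0.603, 0.162, -0.002], 0.7)]
side tab [([0.584, 0.042, 0.084], 0.8), ([0.583, 0.046, 0.071], 0.36)]
side stand []
side lever_base [([0.425, -0.142, 0.003], 0.58)]
side lever_tip [([0.392, -0.133, 0.099], 0.42)]
side bowl [([0.524, -0.013, 0.072], 0.93)]
side cup [([0.603, -0.184, 0.004], 0.65), ([0.389, 0.368, 0.007], 0.24)]
side jar [([0.602, 0.162, 0.002], 0.53)]
side glue [([0.693, -0.087, -0.003], 0.45)]
side dish [([0.631, 0.414, -0.007], 0.84)]
side tape [([0.674, -0.392, -0.002], 0.66)]
side brush []
side spatula [([0.43, -0.428, 0.001], 0.78)]
```

View pics/scene0.png

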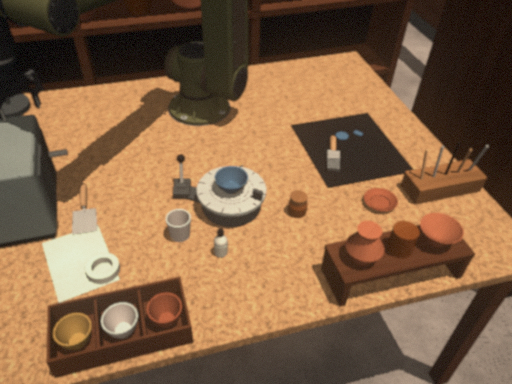

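View pics/side0.png

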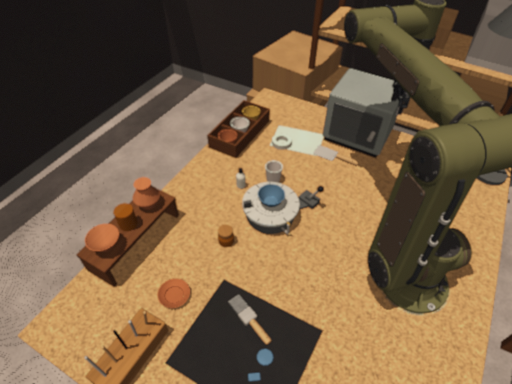

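The scene view shows the bowl on the wheel at about (232,182), with the tab at (258,194) on the far-left side. The lever is at (181,172), the jar at (298,203), the cup at (178,224) and the glue at (220,243). The marks are consistent: the tab is 84 mm from the hub at about 44.5°, the stand's yaw is about -15.5°, and the lever base is 163 mm from the axis. I'll push with the closed fingers and turn the tool along with the wheel.

```bash
cat > h.py <<'E'
from bench import get_obs, read_camera, arm, nets
import numpy as np
from scipy.spatial.transform import Rotation as Ro
HUB=np.array([0.525,-0.014])
def pose():
    o=get_obs(); q=o["tcp_rot"]; return np.array(o["ee_pos"]),Ro.from_quat([q[1],q[2],q[3],q[0]])
def down(yaw): # tool z down, tool x at world angle yaw (deg)
    return Ro.from_euler('z',yaw,degrees=True)*Ro.from_euler('x',180,degrees=True)
def row(p,yaw,start=None):
    p0,R0=start or pose()
    t=R0.inv().apply(np.array(p)-p0)/0.3
    a=np.degrees((R0.inv()*down(yaw)).as_rotvec())/30
    return np.round(a,3).tolist(),np.round(t,3).tolist()
def polar(r,th,z): return [HUB[0]+r*np.cos(np.radians(th)),HUB[1]+r*np.sin(np.radians(th)),z]
E
python3 - <<'E'
from h import *
p,R=pose(); x=R.as_matrix()[:,0]; y0=np.degrees(np.arctan2(x[1],x[0]))
T=np.array(polar(.088,68,.2)); Y=68-90
print(y0,T)
s=(p,R)
for i in range(1,6):
    q=p+(T-p)*i/5; y=y0+(Y-y0)*i/5
    print(row(q,y,s)); s=(q,down(y))
E
```

```text
-153.0835931714065 [0.55796538 0.06759218 0.2       ]
([0.0, -0.0, -0.874], [-0.352, 0.272, 0.026])
([-0.0, 0.0, -0.874], [-0.436, 0.088, 0.026])
([-0.0, 0.0, -0.874], [-0.43, -0.113, 0.026])
([0.0, 0.0, -0.874], [-0.336, -0.292, 0.026])
([-0.0, 0.0, -0.874], [-0.172, -0.41, 0.026])
```

```bash
python3 -m pendant '[[[0,0,-0.87],[-0.35,0.27,0.026],0],[[0,0,-0.87],[-0.35,0.27,0.026],0],[[0,0,-0.87],[-0.35,0.27,0.026],0],[[0,0,-0.87],[-0.35,0.27,0.026],0]]' 40
python3 -m pendant '[[[0,0,-0.87],[-0.436,0.088,0.026],0],[[0,0,-0.87],[-0.436,0.088,0.026],0],[[0,0,-0.87],[-0.436,0.088,0.026],0],[[0,0,-0.87],[-0.436,0.088,0.026],0]]'
python3 -m pendant '[[[0,0,-0.87],[-0.43,-0.113,0.026],0],[[0,0,-0.87],[-0.43,-0.113,0.026],0],[[0,0,-0.87],[-0.43,-0.113,0.026],0],[[0,0,-0.87],[-0.43,-0.113,0.026],0]]'
python3 -m pendant '[[[0,0,-0.87],[-0.336,-0.292,0.026],0],[[0,0,-0.87],[-0.336,-0.292,0.026],0],[[0,0,-0.87],[-0.336,-0.292,0.026],0],[[0,0,-0.87],[-0.336,-0.292,0.026],0]]'
python3 - <<'E'
from h import *
import cv2
p,R=pose(); print(p,R.as_matrix()[:,0])
P=read_camera("wrist"); cv2.imwrite("pics/w1.png",P["frame"])
for q in ["hub","tab","bowl","stand","lever_tip"]:
    print(q,[(np.round(d["point"],3).tolist(),round(d["confidence"],2)) for d in nets.mark_of(P,q)[:2]])
E
```

```text
time_s: 1.8
ee_pos: [0.3301, -0.4126, 0.2321]
tcp_rot: [0.001, -0.45, 0.893, -0.0]
ft_force: [0.1, 0.1, 0.4]
gripper_width: 0.0283
grip_force: 0.0
time_s: 2.2
ee_pos: [0.3875, -0.2923, 0.2236]
tcp_rot: [0.0, -0.64, 0.769, 0.0]
ft_force: [-0.2, -0.5, -0.1]
gripper_width: 0.0003
grip_force: 0.0
time_s: 2.6
ee_pos: [0.4449, -0.1723, 0.2154]
tcp_rot: [-0.0, 0.796, -0.605, -0.0]
ft_force: [-0.4, 0.7, 0.5]
gripper_width: 0.0001
grip_force: 0.0
time_s: 3.0
ee_pos: [0.5028, -0.0523, 0.207]
tcp_rot: [0.0, 0.912, -0.41, -0.001]
ft_force: [-0.5, -1.3, -0.6]
gripper_width: 0.0002
grip_force: 0.0
[ 0.50278274 -0.05230488  0.20701148] [ 0.66386127 -0.74785468 -0.00126006]
hub [([0.583, 0.046, 0.068], 0.55), ([0.426, -0.147, 0.002], 0.24)]
tab [([0.587, 0.043, 0.087], 0.57)]
bowl [([0.528, -0.012, 0.069], 0.56)]
stand [([0.63, 0.413, -0.001], 0.46)]
lever_tip [([0.392, -0.133, 0.096], 0.72)]
```

View pics/w1.png

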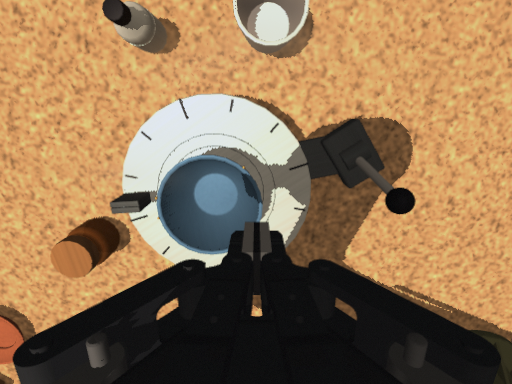

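The wrist view shows the whole head (centre about 215,185), the tab at (130,203), and the lever ball at (400,200). I'll fit the disc and the tab top from depth.

```bash
cat >> h.py <<'E'
import cv2
def cloud(P):
    K=np.array(P["intrinsics"],float);d=P["depth"];v,u=np.mgrid[0:384,0:512]
    # brown-type model: distorted = x(1+k1 r^2)
    uv=np.stack([u,v],-1).reshape(-1,1,2).astype(np.float64)
    n=cv2.undistortPoints(uv,K,np.array([P["k1"],0,0,0,0.])).reshape(384,512,2)
    X=np.dstack([n*d[...,None],d]); X=(X-np.array(P["t"]))@np.array(P["R"]); X[d==0]=np.nan
    return X
def measure(P,tabguess):
    X=cloud(P); q=X.reshape(-1,3); q=q[~np.isnan(q[:,0])]
    r=np.hypot(*(q[:,:2]-HUB).T)
    d=q[(abs(q[:,2]-.070)<.006)&(r<.115)&(r>.06)]
    # head outline: hull -> min enclosing circle
    h=cv2.convexHull(d[:,:2].astype(np.float32)).reshape(-1,2)
    A=np.c_[2*h,np.ones(len(h))];s=np.linalg.lstsq(A,(h**2).sum(1),rcond=None)[0]
    print("disc centre",s[:2].round(4),"r",np.sqrt(s[2]+s[0]**2+s[1]**2).round(4),"z",np.median(d[:,2]).round(4),len(d))
    t=q[(q[:,2]>.092)&(q[:,2]<.108)&(np.hypot(*(q[:,:2]-np.array(tabguess)).T)<.03)&(r>.066)]
    if len(t): 
        c=t[:,:2]; m=(c.min(0)+c.max(0))/2; box=cv2.minAreaRect(c.astype(np.float32)); print("tab top",np.round(box[0],4),np.round(box[1],4),round(box[2],1),"z",np.median(t[:,2]).round(4),len(t)); m=np.array(box[0])-s[:2]
        print("tab r",np.hypot(*m).round(4),"ang",np.degrees(np.arctan2(m[1],m[0])).round(1))
E
python3 - <<'E'
from h import *
P=read_camera("wrist"); measure(P,(.586,.045))
E
```

```text
disc centre [ 0.5256 -0.0149] r 0.0988 z 0.0704 12926
tab top [0.584  0.0447] [0.0278 0.0123] 45.1 z 0.1 429
tab r 0.0834 ang 45.6
```

```bash
sed -i 's/^HUB=.*/HUB=np.array([0.5255,-0.0148])/' h.py
cat >> h.py <<'E'
def fing(th,d,z=.088,r=.088):
    a=np.radians(th); return [*(HUB+r*np.array([np.cos(a),np.sin(a)])+d*np.array([-np.sin(a),np.cos(a)])),z]
E
python3 - <<'E'
from h import *
print(fing(45.3,.035)); print(row(fing(45.3,.035,.16),-44.7), row(fing(45.3,.035),-44.7))
E
```

```text
[np.float64(0.5625207522617696), np.float64(0.07236916829919098), 0.088]
([-0.001, -0.001, -0.138], [-0.187, -0.433, 0.162]) ([-0.001, -0.001, -0.138], [-0.187, -0.433, 0.402])
```

```bash
python3 -m pendant '[[[0,0,-0.138],[-0.187,-0.433,0.1],0],[[0,0,-0.138],[-0.187,-0.433,0.1],0],[[0,0,-0.138],[-0.187,-0.433,0.1],0],[[0,0,-0.138],[-0.187,-0.433,0.1],0],[[0,0,-0.138],[-0.187,-0.433,0.162],0]]'
python3 -m pendant '[[[0,0,0],[0,0,0.12],0],[[0,0,0],[0,0,0.24],0],[[0,0,0],[0,0,0.24],0]]'
python3 - <<'E'
from h import *
import cv2
p,R=pose(); print(p,R.as_matrix()[:,0])
# push 1: finger goes from d=.035 to contact and on, to tab at 45.3-a
s=(p,R)
for a,d in [(0,.026),(0,.02),(0,.018),(2,.0175),(4,.017)]: print(row(fing(45.3-a,d),-44.7-a,s))
E
```

```text
time_s: 3.85
ee_pos: [0.5638, 0.074, 0.1614]
tcp_rot: [-0.001, 0.925, -0.379, 0.002]
ft_force: [-1.2, -0.2, 1.2]
gripper_width: 0.0003
grip_force: 0.0
time_s: 4.15
ee_pos: [0.5592, 0.0719, 0.0821]
tcp_rot: [0.003, 0.925, -0.38, -0.004]
ft_force: [-0.3, -0.7, -0.2]
gripper_width: -0.0001
grip_force: 0.0
[0.55923915 0.07193127 0.08205323] [ 0.71126059 -0.70291096 -0.00495559]
([0.015, 0.009, 0.001], [0.037, -0.009, -0.02])
([0.015, 0.009, 0.001], [0.057, -0.009, -0.02])
([0.015, 0.009, 0.001], [0.063, -0.009, -0.02])
([0.015, 0.009, 0.068], [0.075, -0.01, -0.02])
([0.015, 0.009, 0.135], [0.087, -0.012, -0.02])
```

```bash
python3 -m pendant '[[[0,0,0],[0,0,0],0],[[0,0,0],[0,0,0],0]]'
python3 - <<'E'
from h import *
p,R=pose(); s=(p,R)
for a,d in [(0,.026),(0,.02),(0,.018),(2,.0175),(4,.017)]: print(row(fing(45.3-a,d),-44.7-a,s))
# generic 5-row push increments (3 deg/row) from a pose on the arc
for st in (2,3,4):
    s=(np.array(fing(0,.017)),down(-90))
    print(st,[row(fing(-st*i,.017),-90-st*i,s) for i in range(1,6)])
E
```

```text
time_s: 4.35
ee_pos: [0.5638, 0.0734, 0.0905]
tcp_rot: [-0.001, 0.925, -0.379, 0.002]
ft_force: [-0.4, 1.0, 0.9]
gripper_width: 0.0002
grip_force: 0.0
([-0.006, -0.004, 0.004], [0.029, 0.006, 0.008])
([-0.006, -0.004, 0.004], [0.049, 0.006, 0.008])
([-0.006, -0.004, 0.004], [0.056, 0.006, 0.008])
([-0.006, -0.004, 0.071], [0.068, 0.004, 0.008])
([-0.006, -0.004, 0.138], [0.08, 0.002, 0.008])
2 [([0.0, -0.0, 0.067], [0.01, -0.002, -0.0]), ([0.0, -0.0, 0.133], [0.021, -0.003, -0.0]), ([0.0, -0.0, 0.2], [0.031, -0.004, -0.0]), ([-0.0, -0.0, 0.267], [0.041, -0.005, -0.0]), ([0.0, -0.0, 0.333], [0.052, -0.005, -0.0])]
3 [([-0.0, -0.0, 0.1], [0.015, -0.003, -0.0]), ([0.0, -0.0, 0.2], [0.031, -0.004, -0.0]), ([0.0, -0.0, 0.3], [0.047, -0.005, -0.0]), ([0.0, -0.0, 0.4], [0.062, -0.005, -0.0]), ([0.0, -0.0, 0.5], [0.078, -0.005, -0.0])]
4 [([0.0, -0.0, 0.133], [0.021, -0.003, -0.0]), ([-0.0, -0.0, 0.267], [0.041, -0.005, -0.0]), ([0.0, -0.0, 0.4], [0.062, -0.005, -0.0]), ([-0.0, -0.0, 0.533], [0.083, -0.004, -0.0]), ([0.0, -0.0, 0.667], [0.104, -0.002, -0.0])]
```

```bash
python3 -m pendant '[[[0,0,0],[0.029,0.006,0.006],0],[[0,0,0],[0.049,0.006,0.006],0],[[0,0,0],[0.056,0.006,0.006],0],[[0,0,0.07],[0.068,0.004,0.006],0],[[0,0,0.135],[0.08,0.002,0.006],0]]'
python3 -m pendant '[[[0,0,0.067],[0.01,-0.002,0],0],[[0,0,0.133],[0.021,-0.003,0],0],[[0,0,0.2],[0.031,-0.004,0],0],[[0,0,0.267],[0.041,-0.005,0],0],[[0,0,0.333],[0.052,-0.005,0],0]]'
python3 -m pendant '[[[0,0,0.067],[0.01,-0.002,0],0],[[0,0,0.133],[0.021,-0.003,0],0],[[0,0,0.133],[0.021,-0.003,0],0],[[0,0,0.133],[0.021,-0.003,0],0]]'
python3 - <<'E'
from h import *
p,R=pose(); x=R.as_matrix()[:,0]; print(p,np.degrees(np.arctan2(x[1],x[0])), p-fing(27.3,.017))
for n in ("scene","side"):
    P=read_camera(n); measure(P,fing(15.3,0)[:2]); measure(P,fing(27,0)[:2])
    print([(np.round(d["point"],3).tolist(),round(d["confidence"],2)) for d in nets.mark_of(P,"tab")[:2]])
E
```

```text
time_s: 4.85
ee_pos: [0.5792, 0.0562, 0.086]
tcp_rot: [-0.0, 0.911, -0.412, -0.0]
ft_force: [-2.2, 1.7, 2.0]
gripper_width: -0.0003
grip_force: 1.2
time_s: 5.35
ee_pos: [0.5908, 0.0457, 0.0859]
tcp_rot: [-0.0, 0.872, -0.49, -0.0]
ft_force: [-1.0, 1.7, 1.9]
gripper_width: -0.0001
grip_force: 0.9
time_s: 5.75
ee_pos: [0.5946, 0.0404, 0.0855]
tcp_rot: [0.0, 0.855, -0.519, -0.0]
ft_force: [0.3, 0.2, 0.2]
gripper_width: 0.0002
grip_force: 0.0
[0.59459426 0.04044115 0.08547089] -62.580428333512415 [-0.00130701 -0.0002265  -0.00252911]
disc centre [ 0.523  -0.0144] r 0.1015 z 0.0709 1040
tab top [0.6009 0.0159] [0.0266 0.0333] 35.5 z 0.0996 68
tab r 0.0836 ang 21.3
disc centre [ 0.523  -0.0144] r 0.1015 z 0.0709 1040
tab top [0.6001 0.0262] [0.0289 0.0469] 17.6 z 0.0998 89
tab r 0.0871 ang 27.8
[([0.604, 0.01, 0.086], 0.93)]
disc centre [ 0.5221 -0.0086] r 0.0983 z 0.0708 874
disc centre [ 0.5221 -0.0086] r 0.0983 z 0.0708 874
tab top [0.5934 0.0474] [0.0205 0.0078] 43.3 z 0.1015 19
tab r 0.0907 ang 38.1
[([0.604, 0.002, 0.088], 0.68), ([0.523, -0.012, 0.071], 0.44)]
```

The first click snapped in (tab mark at about 17°, no contact force). The second click repeats the same arc over 30°.

```bash
python3 -m pendant '[[[0,0,0.1],[0.015,-0.003,-0.004],0],[[0,0,0.2],[0.031,-0.004,-0.004],0],[[0,0,0.3],[0.047,-0.005,-0.004],0],[[0,0,0.4],[0.062,-0.005,-0.004],0],[[0,0,0.467],[0.073,-0.005,-0.004],0]]'
python3 -m pendant '[[[0,0,0.067],[0.01,-0.002,0],0],[[0,0,0.133],[0.021,-0.003,0],0],[[0,0,0.2],[0.031,-0.004,0],0],[[0,0,0.267],[0.041,-0.005,0],0],[[0,0,0.333],[0.052,-0.005,0],0]]'
python3 -m pendant '[[[0,0,0.1],[0.015,-0.003,0],0],[[0,0,0.2],[0.031,-0.004,0],0],[[0,0,0.2],[0.031,-0.004,0],0],[[0,0,0.2],[0.031,-0.004,0],0]]'
python3 - <<'E'
from h import *
p,R=pose(); x=R.as_matrix()[:,0]; print(p,np.degrees(np.arctan2(x[1],x[0])), p-fing(-2.7,.017))
P=read_camera("scene"); measure(P,fing(-14.7,0)[:2])
print([(np.round(d["point"],3).tolist(),round(d["confidence"],2)) for d in nets.mark_of(P,"tab")[:2]])
E
```

```text
time_s: 6.45
ee_pos: [0.606, 0.0221, 0.0869]
tcp_rot: [-0.0, 0.784, -0.62, -0.0]
ft_force: [-2.3, 1.7, 1.3]
gripper_width: -0.0
grip_force: 0.9
time_s: 6.95
ee_pos: [0.6112, 0.0071, 0.0869]
tcp_rot: [-0.0, 0.727, -0.687, -0.0]
ft_force: [-0.9, 2.7, 0.5]
gripper_width: 0.0002
grip_force: 1.3
time_s: 7.35
ee_pos: [0.613, -0.0026, 0.0869]
tcp_rot: [-0.0, -0.691, 0.723, -0.0]
ft_force: [0.3, -0.4, -0.2]
gripper_width: -0.0001
grip_force: 0.0
[ 0.61295021 -0.00261996  0.08686712] -92.56339648622054 [-0.00125291 -0.00065572 -0.00113288]
disc centre [ 0.5248 -0.0157] r 0.1002 z 0.0709 1225
tab top [ 0.6092 -0.0252] [0.0323 0.0316] 75.4 z 0.0999 61
tab r 0.0849 ang -6.4
[([0.601, -0.034, 0.086], 0.63), ([0.666, -0.398, 0.002], 0.44)]
```

```bash
python3 -m pendant '[[[0,0,0.1],[0.015,-0.003,0],0],[[0,0,0.2],[0.031,-0.004,0],0],[[0,0,0.3],[0.047,-0.005,0],0],[[0,0,0.4],[0.062,-0.005,0],0],[[0,0,0.467],[0.073,-0.005,0],0]]'
python3 -m pendant '[[[0,0,0.067],[0.01,-0.002,0],0],[[0,0,0.133],[0.021,-0.003,0],0],[[0,0,0.2],[0.031,-0.004,0],0],[[0,0,0.267],[0.041,-0.005,0],0],[[0,0,0.333],[0.052,-0.005,0],0]]'
python3 -m pendant '[[[0,0,0.1],[0.015,-0.003,0],0],[[0,0,0.2],[0.031,-0.004,0],0],[[0,0,0.2],[0.031,-0.004,0],0],[[0,0,0.2],[0.031,-0.004,0],0]]'
python3 - <<'E'
from h import *
p,R=pose(); x=R.as_matrix()[:,0]; print(p,np.degrees(np.arctan2(x[1],x[0])), p-fing(-32.7,.017))
for n in ("scene","side"):
    P=read_camera(n)
    for q in ("tab","bowl"): print(n,[(np.round(d["point"],3).tolist(),round(d["confidence"],2)) for d in nets.mark_of(P,q)[:2]])
E
```

```text
time_s: 7.95
ee_pos: [0.6134, -0.0238, 0.0869]
tcp_rot: [0.0, -0.597, 0.802, 0.0]
ft_force: [-0.9, 2.5, 0.4]
gripper_width: -0.0
grip_force: 1.1
time_s: 8.45
ee_pos: [0.6104, -0.039, 0.0869]
tcp_rot: [0.0, -0.525, 0.851, 0.0]
ft_force: [0.1, 2.9, 0.6]
gripper_width: -0.0001
grip_force: 1.3
time_s: 8.85
ee_pos: [0.6072, -0.0487, 0.0869]
tcp_rot: [-0.0, -0.481, 0.877, -0.0]
ft_force: [0.5, -0.2, 0.2]
gripper_width: 0.0001
grip_force: 0.0
[ 0.60720158 -0.04865715  0.08687548] -122.53512643669914 [-0.00153545 -0.00062168 -0.00112452]
scene [([0.582, -0.072, 0.085], 0.89), ([0.598, 0.163, 0.003], 0.65)]
scene [([0.527, -0.016, 0.071], 0.65)]
side [([0.584, -0.079, 0.086], 0.83), ([0.6, -0.182, 0.0], 0.61)]
side [([0.523, -0.014, 0.072], 0.7)]
```

Three clicks are in (tab at about -45°), with the bowl still centred. The fourth uses the same stroke, which ends about 12° short of the stop.

```bash
python3 -m pendant '[[[0,0,0.1],[0.015,-0.003,0],0],[[0,0,0.2],[0.031,-0.004,0],0],[[0,0,0.3],[0.047,-0.005,0],0],[[0,0,0.4],[0.062,-0.005,0],0],[[0,0,0.467],[0.073,-0.005,0],0]]'
python3 -m pendant '[[[0,0,0.067],[0.01,-0.002,0],0],[[0,0,0.133],[0.021,-0.003,0],0],[[0,0,0.2],[0.031,-0.004,0],0],[[0,0,0.267],[0.041,-0.005,0],0],[[0,0,0.333],[0.052,-0.005,0],0]]'
python3 -m pendant '[[[0,0,0.1],[0.015,-0.003,0],0],[[0,0,0.2],[0.031,-0.004,0],0],[[0,0,0.2],[0.031,-0.004,0],0],[[0,0,0.2],[0.031,-0.004,0],0]]'
python3 - <<'E'
from h import *
p,R=pose(); x=R.as_matrix()[:,0]; print(p,np.degrees(np.arctan2(x[1],x[0])), p-fing(-62.7,.017))
for n in ("scene","side"):
    P=read_camera(n); cv2.imwrite(f"pics/{n}4.png",P["frame"])
    for q in ("tab","bowl","lever_tip","lever_base"): print(n,q,[(np.round(d["point"],3).tolist(),round(d["confidence"],2)) for d in nets.mark_of(P,q)[:2]])
E
```

```text
time_s: 9.65
ee_pos: [0.5969, -0.0672, 0.0869]
tcp_rot: [0.0, -0.369, 0.929, 0.0]
ft_force: [1.9, 3.5, 0.4]
gripper_width: -0.0001
grip_force: 1.2
time_s: 10.15
ee_pos: [0.587, -0.0785, 0.0869]
tcp_rot: [0.001, -0.287, 0.958, 0.0]
ft_force: [1.8, 2.6, -0.6]
gripper_width: -0.0003
grip_force: 1.2
time_s: 10.55
ee_pos: [0.5794, -0.0854, 0.0869]
tcp_rot: [0.0, -0.238, 0.971, -0.0]
ft_force: [-0.3, 0.6, -0.3]
gripper_width: -0.0003
grip_force: 0.0
[ 0.57940515 -0.08541005  0.08694572] -152.4877820283772 [-0.00156251 -0.00020877 -0.00105428]
scene tab [([0.548, -0.093, 0.087], 0.82), ([0.6, 0.163, 0.004], 0.74)]
scene bowl [([0.529, -0.018, 0.071], 0.64), ([0.599, -0.18, -0.0], 0.53)]
scene lever_tip [([0.523, -0.017, 0.002], 0.74), ([0.393, -0.13, 0.096], 0.49)]
scene lever_base [([0.425, -0.143, -0.002], 0.6)]
side tab [([0.547, -0.099, 0.088], 0.8)]
side bowl [([0.525, -0.016, 0.073], 0.87)]
side lever_tip [([0.392, -0.136, 0.097], 0.65), ([0.601, 0.163, 0.002], 0.4)]
side lever_base [([0.426, -0.144, 0.002], 0.58)]
```

The tab is at about -75°, four clicks from its start, and the bowl is centred. Next I lift and go behind the lever.

```bash
python3 -m pendant '[[[0,0,0],[-0.02,0,-0.1],0],[[0,0,0],[-0.02,0,-0.25],0],[[0,0,0],[-0.02,0,-0.4],0],[[0,0,0],[-0.02,0,-0.4],0],[[0,0,0],[-0.02,0,-0.4],0]]'
cat >> h.py <<'E'
def lev(s,z=.088,l=-.027): 
    u=np.array([.966,-.259]); n=np.array([.259,.966]); return [*(s*u+l*n),z]
E
python3 - <<'E'
from h import *
p,R=pose(); x=R.as_matrix()[:,0]; y0=np.degrees(np.arctan2(x[1],x[0])); T=np.array(lev(.3745,.2)); print(p,y0,T)
m=(p+T)/2; ym=(y0-195)/2
print(row(m,ym)); print(row(T,-195,(m,down(ym))))
s=(T,down(-195)); print([row(lev(a),-195,s) for a in (.3745,.39,.43,.464)])
E
```

```text
time_s: 11.55
ee_pos: [0.5852, -0.0825, 0.2084]
tcp_rot: [0.002, -0.237, 0.971, 0.0]
ft_force: [-0.0, 0.3, -1.4]
gripper_width: -0.0001
grip_force: 0.0
[ 0.58523445 -0.08252125  0.2083855 ] -152.57178422304537 [ 0.354774  -0.1230775  0.2      ]
([-0.0, 0.006, 0.707], [0.372, 0.117, 0.013])
([-0.0, -0.0, 0.707], [0.389, -0.026, 0.014])
[([0.0, 0.0, 0.0], [0.0, -0.0, 0.373]), ([0.0, 0.0, 0.0], [-0.052, -0.0, 0.373]), ([0.0, 0.0, 0.0], [-0.185, -0.0, 0.373]), ([0.0, 0.0, 0.0], [-0.298, -0.0, 0.373])]
```

View pics/scene4.png

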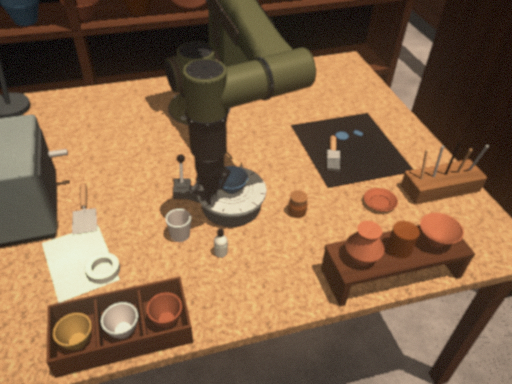

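The view shows the finger at about (205,185) on the near-left side of the wheel, with the bowl upright at (234,180) and the lever still leaning at (181,165). Moving on to the lever.

```bash
python3 -m pendant '[[[0,0,0.7],[0.37,0.117,0.01],0],[[0,0,0.7],[0.37,0.117,0.01],0],[[0,0,0.7],[0.37,0.117,0.01],0],[[0,0,0.7],[0.37,0.117,0.01],0]]'
python3 -m pendant '[[[0,0,0.7],[0.389,-0.026,0.01],0],[[0,0,0.7],[0.389,-0.026,0.01],0],[[0,0,0.7],[0.389,-0.026,0.01],0],[[0,0,0.7],[0.389,-0.026,0.01],0],[[0,0,0.7],[0.389,-0.026,0.01],0]]'
python3 - <<'E'
from h import *
P=read_camera("wrist"); cv2.imwrite("pics/w5.png",P["frame"])
print([(np.round(d["point"],3).tolist(),round(d["confidence"],2)) for d in nets.mark_of(P,"lever_tip")[:2]])
p,R=pose(); x=R.as_matrix()[:,0]; print(p,np.degrees(np.arctan2(x[1],x[0])))
print([row(lev(a,z),-195) for a,z in ((.3745,.14),(.3745,.088))])
E
```

```text
time_s: 11.95
ee_pos: [0.4681, -0.103, 0.2033]
tcp_rot: [-0.0, -0.055, 0.998, 0.0]
ft_force: [0.1, -0.0, -0.4]
gripper_width: -0.0002
grip_force: 0.0
time_s: 12.45
ee_pos: [0.3551, -0.1233, 0.2004]
tcp_rot: [-0.0, 0.126, 0.992, 0.0]
ft_force: [0.3, -0.1, 0.5]
gripper_width: -0.0001
grip_force: 0.0
[]
[ 0.35533277 -0.12325256  0.20021031] 165.50275707015817
[([-0.001, -0.003, 0.017], [0.002, 0.0, 0.201]), ([-0.001, -0.003, 0.017], [0.001, 0.0, 0.374])]
```

```bash
python3 -m pendant '[[[0,0,0.017],[0,0,0.12],0],[[0,0,0.017],[0,0,0.25],0],[[0,0,0.017],[0,0,0.37],0],[[0,0,0.017],[0,0,0.37],0],[[0,0,0.017],[0,0,0.37],0]]'
python3 -m pendant '[[[0,0,0],[-0.03,0,0],0],[[0,0,0],[-0.06,0,0],0],[[0,0,0],[-0.08,0,0],0],[[0,0,0],[-0.1,0,0],0],[[0,0,0],[-0.12,0,0],0]]'
python3 -m pendant '[[[0,0,0],[-0.025,0,0],0],[[0,0,0],[-0.05,0,0],0],[[0,0,0],[-0.075,0,0],0],[[0,0,0],[-0.1,0,0],0],[[0,0,0],[-0.12,0,0],0]]'
python3 - <<'E'
from h import *
p,R=pose(); print(p, p[0]*.966-p[1]*.259)
for n in ("scene","side"):
    P=read_camera(n)
    for q in ("tab","lever_tip"): print(n,q,[(np.round(d["point"],3).tolist(),round(d["confidence"],2)) for d in nets.mark_of(P,q)[:2]])
E
```

```text
time_s: 13.05
ee_pos: [0.3552, -0.1238, 0.0906]
tcp_rot: [-0.001, 0.131, 0.991, -0.001]
ft_force: [0.5, 0.5, 1.3]
gripper_width: 0.0001
grip_force: 0.0
time_s: 13.55
ee_pos: [0.3905, -0.1329, 0.0908]
tcp_rot: [0.001, 0.131, 0.991, 0.0]
ft_force: [-0.6, 0.1, 1.0]
gripper_width: -0.0001
grip_force: 0.6
time_s: 14.05
ee_pos: [0.4249, -0.1424, 0.0897]
tcp_rot: [-0.0, 0.131, 0.991, 0.0]
ft_force: [-0.2, 0.1, -0.3]
gripper_width: 0.0001
grip_force: 0.4
[ 0.42492137 -0.14235859  0.089657  ] 0.44734491415520905
scene tab [([0.541, -0.094, 0.084], 0.85), ([0.55, -0.099, 0.072], 0.53)]
scene lever_tip []
side tab [([0.544, -0.097, 0.087], 0.91), ([0.693, -0.089, 0.003], 0.3)]
side lever_tip [([0.45, -0.145, 0.103], 0.46)]
```

```bash
python3 -m pendant '[[[0,0,0],[-0.015,0,0],0],[[0,0,0],[-0.03,0,0],0],[[0,0,0],[-0.045,0,0],0],[[0,0,0],[-0.055,0,0],0],[[0,0,0],[-0.055,0,0],0]]'
python3 - <<'E'
from h import *
p,R=pose(); print(p, p[0]*.966-p[1]*.259)
P=read_camera("side"); cv2.imwrite("pics/s6.png",cv2.resize(P["frame"][150:260,200:360],None,fx=4,fy=4))
for q in ("tab","lever_tip"): print(q,[(np.round(d["point"],3).tolist(),round(d["confidence"],2)) for d in nets.mark_of(P,q)[:2]])
E
```

```text
time_s: 14.85
ee_pos: [0.4407, -0.1466, 0.0898]
tcp_rot: [-0.0, 0.131, 0.991, -0.0]
ft_force: [-0.1, 0.1, 0.3]
gripper_width: 0.0001
grip_force: 0.0
[ 0.44072611 -0.14663393  0.08983397] 0.46371961099537484
tab [([0.547, -0.099, 0.087], 0.91)]
lever_tip [([0.465, -0.15, 0.096], 0.43)]
```

```bash
python3 -m pendant '[[[0,0,0],[-0.005,0,0],0],[[0,0,0],[-0.01,0,0],0],[[0,0,0],[-0.01,0,0],0]]'
python3 -m pendant '[[[0,0,0],[-0.005,0,0],0],[[0,0,0],[-0.007,0,0],0],[[0,0,0],[-0.007,0,0],0]]'
```

```text
time_s: 15.3
ee_pos: [0.4432, -0.1473, 0.0898]
tcp_rot: [-0.0, 0.131, 0.991, 0.0]
ft_force: [-0.9, 0.4, -0.5]
gripper_width: 0.0
grip_force: 0.2
time_s: 15.6
ee_pos: [0.4453, -0.1478, 0.0898]
tcp_rot: [-0.0, 0.131, 0.991, 0.0]
ft_force: [-0.6, 0.2, -0.4]
gripper_width: 0.0001
grip_force: 0.3
```

```bash
python3 -m pendant '[[[0,0,0],[-0.004,0,0],0],[[0,0,0],[-0.007,0,0],0],[[0,0,0],[-0.007,0,0],0]]'
python3 - <<'E'
from h import *
P=read_camera("side"); 
X=cloud(P).reshape(-1,3); s=X[:,0]*.966-X[:,1]*.259; l=X[:,0]*.259+X[:,1]*.966
m=(abs(l+.027)<.02)&(X[:,2]>.05)&(X[:,2]<.125)&(s>.465)&(s<.52)
if m.any(): print("ball front s",s[m].max(), np.c_[s,l,X[:,2]][m].round(3)[:12])
for q in ("lever_tip",): print(q,[(np.round(d["point"],3).tolist(),round(d["confidence"],2)) for d in nets.mark_of(P,q)[:2]])
E
```

```text
time_s: 15.9
ee_pos: [0.4458, -0.1481, 0.0896]
tcp_rot: [-0.002, 0.131, 0.991, 0.0]
ft_force: [-8.2, 3.8, 3.1]
gripper_width: -0.0002
grip_force: 4.7
ball front s 0.5079243250493438 [[ 0.507 -0.02   0.102]
 [ 0.508 -0.022  0.095]
 [ 0.502 -0.02   0.1  ]
 [ 0.503 -0.015  0.099]
 [ 0.499 -0.015  0.101]
 [ 0.492 -0.013  0.107]
 [ 0.492 -0.018  0.104]
 [ 0.497 -0.015  0.097]
 [ 0.494 -0.016  0.099]
 [ 0.489 -0.015  0.104]
 [ 0.487 -0.018  0.102]
 [ 0.466 -0.017  0.118]]
lever_tip [([0.47, -0.153, 0.096], 0.36)]
```

The force jumped to 9 N, so the lever is against its stop. I back off, lift and check.

```bash
python3 -m pendant '[[[0,0,0],[0.03,0,0],0],[[0,0,0],[0.1,0,0],0],[[0,0,0],[0.15,0,-0.1],0],[[0,0,0],[0.15,0,-0.25],0],[[0,0,0],[0.15,0,-0.4],0]]'
python3 -m pendant '[[[0,0,0],[0,0,-0.1],0],[[0,0,0],[0,0,-0.1],0],[[0,0,0],[0,0,-0.1],0],[[0,0,0],[0,0,-0.1],0]]'
python3 - <<'E'
from h import *
for n in ("scene","side"):
    P=read_camera(n)
    if n=="side": cv2.imwrite("pics/s7.png",cv2.resize(P["frame"][150:260,200:360],None,fx=4,fy=4))
    measure(P,fing(-74.7,0)[:2])
    for q in ("tab","bowl","lever_tip","cup","glue","jar"): print(n,q,[(np.round(d["point"],3).tolist(),round(d["confidence"],2)) for d in nets.mark_of(P,q)[:2]])
E
```

```text
time_s: 16.5
ee_pos: [0.4032, -0.1367, 0.2117]
tcp_rot: [0.001, 0.131, 0.991, -0.0]
ft_force: [0.6, 0.4, 0.3]
gripper_width: 0.0001
grip_force: 0.0
time_s: 16.9
ee_pos: [0.4035, -0.1365, 0.2388]
tcp_rot: [-0.001, 0.131, 0.991, 0.0]
ft_force: [-0.2, -0.4, -0.2]
gripper_width: 0.0
grip_force: 0.0
disc centre [ 0.5236 -0.0151] r 0.1006 z 0.0708 1389
tab top [ 0.5452 -0.0973] [0.0165 0.026 ] 18.2 z 0.0996 51
tab r 0.0851 ang -75.3
scene tab [([0.546, -0.093, 0.083], 0.61)]
scene bowl [([0.526, -0.018, 0.07], 0.74)]
scene lever_tip [([0.468, -0.153, 0.098], 0.45)]
scene cup [([0.596, -0.184, -0.002], 0.84)]
scene glue [([0.694, -0.088, 0.0], 0.89)]
scene jar [([0.604, 0.162, 0.006], 0.7), ([0.549, -0.095, 0.071], 0.41)]
disc centre [ 0.5271 -0.0134] r 0.1013 z 0.071 1114
tab top [ 0.5518 -0.0953] [0.0123 0.0333] 15.4 z 0.1002 28
tab r 0.0855 ang -73.3
side tab [([0.546, -0.097, 0.086], 0.86)]
side bowl [([0.526, -0.013, 0.073], 0.77)]
side lever_tip [([0.474, -0.152, 0.093], 0.51)]
side cup [([0.604, -0.182, 0.003], 0.58), ([0.626, 0.416, -0.004], 0.58)]
side glue [([0.694, -0.089, -0.001], 0.66), ([0.599, -0.184, 0.001], 0.66)]
side jar [([0.605, 0.163, 0.002], 0.88), ([0.525, -0.015, 0.072], 0.49)]
```

View pics/s7.png

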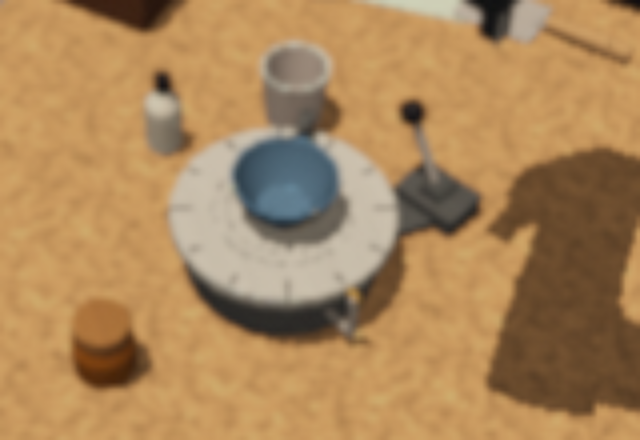

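The crop shows the bowl upright and centred at (287,180), and the tab behind it at (305,135). The lever ball at (412,112) leans to the far side, and the gripper is clear. All the measurements agree, so I'm handing in.

```bash
python3 -c "
from bench import arm; print(arm.finish_job())"
```

```text
the job is handed in; nothing more can be done
None
```

I handed the job in; no verdict came back. By my last camera measurements the wheel rests in the fourth stop (tab turned about 120° clockwise) with the bowl upright and centred, the lever is over against its stop, and the arm is clear.

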